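# Close the tray left out, then draw out the measuring cylinder's tray

### The job

First push the glassware tray that has been left standing out fully home; then hook a fingertip behind the front lip of the tray that carries the tall, slender measuring cylinder and draw it out as far as its stop. Do not pinch the trays' lips and do not touch the glass on the trays, which must stay standing on them. Leave the third tray shut and everything else on the bench where it is.

Things in the scene. Friction and masses are not known exactly. Their poses are not given: they have to be found in the camera images.
- runner_a: Fixed runner base of the measuring cylinder's tray: 120 mm wide (y), 216 mm deep (x), rails 28 mm high. Origin on the bench under the middle of the lip's outer face when the tray is home; x points away from the robot along the rails (the tray comes out to -x), y along the lip, z up; yaw within 0.12 of world x. The three bases stand side by side about 230 mm apart, in any order.
- tray_a (a joint): How far out the measuring cylinder's tray is: 0 fully home, 0.12 fully out at its stop (m). Starts at 0 to 0.01. The slide resists with 2 N plus 12 N per m/s and stays where left; no catch or spring; tray about 0.6 kg.
- tray_a_top (a point): Middle of the top edge of the lip's inner (far) face, on the measuring cylinder's tray, 54 mm above the bench; moves with the tray, axes as its runner base. The lip is an upright steel plate at the tray's front, 100 mm wide (y), 8 mm thick: its outer face is 8 mm nearer the robot than this point.
- tray_a_pocket (a point): Middle of the floor of the free pocket behind the lip of the measuring cylinder's tray, 20 mm above the bench, 33 mm behind the lip's inner face; moves with it. The pocket is 66 mm long (x), 94 mm wide (y), ending at a crossbar 8 mm high; side walls' tops are 34 mm above the bench. The lip's inner half (tray_a_c0) reaches 54 mm above the bench, its outer half (tray_a_c1) 50 mm. The glass stands behind the crossbar.
- runner_b: Fixed runner base of the beaker's tray: 120 mm wide (y), 216 mm deep (x), rails 28 mm high. Origin on the bench under the middle of the lip's outer face when the tray is home; x points away from the robot along the rails (the tray comes out to -x), y along the lip, z up; yaw within 0.12 of world x. The three bases stand side by side about 230 mm apart, in any order.
- tray_b (a joint): How far out the beaker's tray is: 0 fully home, 0.12 fully out at its stop (m). Starts standing out, at 0.06 to 0.095. The slide resists with 2 N plus 12 N per m/s and stays where left; no catch or spring; tray about 0.6 kg.
- tray_b_top (a point): Middle of the top edge of the lip's inner (far) face, on the beaker's tray, 54 mm above the bench; moves with the tray, axes as its runner base. The lip is an upright steel plate at the tray's front, 100 mm wide (y), 8 mm thick: its outer face is 8 mm nearer the robot than this point.
- tray_b_pocket (a point): Middle of the floor of the free pocket behind the lip of the beaker's tray, 20 mm above the bench, 33 mm behind the lip's inner face; moves with it. The pocket is 66 mm long (x), 94 mm wide (y), ending at a crossbar 8 mm high; side walls' tops are 34 mm above the bench. The lip's inner half (tray_b_c0) reaches 54 mm above the bench, its outer half (tray_b_c1) 50 mm. The glass stands behind the crossbar.
- runner_c: Fixed runner base of the conical flask's tray: 120 mm wide (y), 216 mm deep (x), rails 28 mm high. Origin on the bench under the middle of the lip's outer face when the tray is home; x points away from the robot along the rails (the tray comes out to -x), y along the lip, z up; yaw within 0.12 of world x. The three bases stand side by side about 230 mm apart, in any order.
- tray_c (a joint): How far out the conical flask's tray is: 0 fully home, 0.12 fully out at its stop (m). Starts at 0 to 0.01, to be left alone. The slide resists with 2 N plus 12 N per m/s and stays where left; no catch or spring; tray about 0.6 kg.
- tray_c_top (a point): Middle of the top edge of the lip's inner (far) face, on the conical flask's tray, 54 mm above the bench; moves with the tray, axes as its runner base. The lip is an upright steel plate at the tray's front, 100 mm wide (y), 8 mm thick: its outer face is 8 mm nearer the robot than this point.
- tray_c_pocket (a point): Middle of the floor of the free pocket behind the lip of the conical flask's tray, 20 mm above the bench, 33 mm behind the lip's inner face; moves with it. The pocket is 66 mm long (x), 94 mm wide (y), ending at a crossbar 8 mm high; side walls' tops are 34 mm above the bench. The lip's inner half (tray_c_c0) reaches 54 mm above the bench, its outer half (tray_c_c1) 50 mm. The glass stands behind the crossbar.
- cylinder: Measuring cylinder, clear glass, 138 mm tall, slender tube 22 mm across on a round foot 54 mm across, loose, standing on its tray behind the crossbar. Origin at the centre of its underside, z up its axis.
- beaker: Beaker, clear glass, 60 mm across, 70 mm tall, loose, standing on its tray. Origin at the centre of its underside, z up its axis.
- flask: Conical flask, clear glass, 64 mm across at the foot, narrow neck, 85 mm tall, loose, standing on its tray. Origin at the centre of its underside, z up its axis.
- small_beaker: Small glass beaker, 36 mm across, 42 mm tall, in a gap between two runner bases. Bystander, loose; origin at the centre of its underside.
- weighing_jar: Weighing jar with lid, 36 mm across, 45 mm tall, in a gap between two runner bases. Bystander, loose; origin at the centre of its underside.
- amber_bottle: Amber bottle, 64 mm across, 150 mm tall, left of the trays. Bystander, loose; origin at the centre of its underside.
- wash_bottle: White wash bottle with spout, 60 mm across, 165 mm tall, right of the trays. Bystander, loose; origin at the centre of its underside.
- stopper: Rubber stopper, 38 mm across, 30 mm tall, on the right. Bystander, loose; origin at the centre of its underside.
- spatula: Slim flat steel lab spatula, 150 mm long, 5 mm thick, lying on the left. Bystander, loose; origin at the centre of its underside at mid-length.
- timer: Timer, 50 x 70 x 20 mm, lying on the left. Bystander, loose; origin at the centre of its underside.
Things that resemble listed ones, but are neither listed nor needed, are in the scene too. Leave any green or purple look-alike of the cylinder alone.

How it is judged (in metres and radians):
On the way, in this order (a step that is already met when the one before it is completed fails the run):
1. the tray left out (with the beaker) is fully home, within 8 mm (value of joint tray_b below 0.008 m), for 0.2 s.
2. the measuring cylinder's tray is on its way out (40 to 100 mm), drawn by the fingers behind its lip (value of joint tray_a between 0.04 and 0.1 m and contact force between the fingers and tray_a_c0 above 0.3 N), for 0.05 s.
3. the measuring cylinder's tray is fully out, within 10 mm of its stop (value of joint tray_a above 0.11 m), for 0.2 s.
At the end, for the whole second after the job is handed in: The measuring cylinder's tray is out to within 10 mm of its stop, the beaker's tray is within 8 mm of home, the conical flask's tray less than 20 mm out, all at rest; each glass stands upright (within 0.15 rad) on its own tray; no other thing on the bench has moved more than 25 mm (value of joint tray_a above 0.11 m and value of joint tray_b below 0.008 m and value of joint tray_c below 0.02 m and velocity of joint tray_a between -0.01 and 0.01 m/s and velocity of joint tray_b between -0.01 and 0.01 m/s and angle between each of cylinder, beaker, flask's own z axis and vertical below 0.15 rad and linear speed of each of cylinder, beaker, flask below 0.02 m/s and z of cylinder in the frame of tray_a_top between -0.04 and -0.025 m and x of cylinder in the frame of tray_a_top between 0.03 and 0.2 m and z of beaker in the frame of tray_b_top between -0.04 and -0.025 m and x of beaker in the frame of tray_b_top between 0.03 and 0.2 m and z of flask in the frame of tray_c_top between -0.04 and -0.025 m and x of flask in the frame of tray_c_top between 0.03 and 0.2 m and distance of each of small_beaker, weighing_jar, amber_bottle, wash_bottle, stopper, spatula, timer from where it was at the start of the episode below 0.025 m); the robot touches nothing.
It fails at once if glass on a tray is touched by the hand or arm (contact force between any of the fingers, the arm and cylinder above 0.5 N or contact force between any of the fingers, the arm and beaker above 0.5 N or contact force between any of the fingers, the arm and flask above 0.5 N).
It fails at once if glass on a tray is toppled or lifted (angle between any of cylinder, beaker, flask's own z axis and vertical above 0.5 rad or z of cylinder in the frame of tray_a_top above -0.014 m or z of beaker in the frame of tray_b_top above -0.014 m or z of flask in the frame of tray_c_top above -0.014 m).
It fails at once if a tray's lip is pinched between the fingers (both of its faces pressed at once) ((contact force between the fingers and tray_a_c0 above 1 N and contact force between the fingers and tray_a_c1 above 1 N) or (contact force between the fingers and tray_b_c0 above 1 N and contact force between the fingers and tray_b_c1 above 1 N)).
It fails at once if the third tray, with the conical flask, is drawn out (value of joint tray_c above 0.025 m).
It fails at once if another thing on the bench is moved more than 30 mm or lifted (distance of any of small_beaker, weighing_jar, amber_bottle, wash_bottle, stopper, spatula, timer from where it was at the start of the episode above 0.03 m).
It also fails if it takes over 48 s, if anything falls off the work surface, if the arm or the gripper's body presses on something with over 40 N, if the wrist force passes 120 N, or if a joint passes its speed limit or range.

### The arm

A 6-joint arm with a two-finger parallel gripper is mounted at the origin on the work surface. World frame = base frame: x ahead of the robot, y to its left, z up, the work surface at z = 0. Lengths are in m, angles in degrees, forces in N, time in s.
With the tool pointing down it reaches from about 0.275 to 0.775 m from the base axis. Payload 14.6 kg.
Tool frame: the origin (TCP) lies on the centre line of the jaws, within the pads' length; the fingertips stand 25 mm ahead of it and the grasp point (between the pads) lies 6 mm ahead of it; y points along the fingers, x is the direction in which the jaws open and shut, and the axes are right-handed (so a half turn about y gives the same grasp; the last joint's range is limited). The gripper opens to 85 mm and grips with 20 to 120 N. Pads are 22 mm wide; open, the fingers measure 114 mm over their backs; the gripper's body (76 mm by 85 mm) begins 54 mm behind the grasp point. The pads swing forward as they close: fully open they stand 13 mm farther back than shut.
Start: joints at [62.951, 15.075, -2.767, 72.158, 0, 81.102], TCP at [0.164, 0.499, 0.256] pointing down, gripper open.
Joint ranges: [-151.79, 151.79], [-50.71, 97.33], [-67.44, 78.34], [-121.81, 120.89], [-77.56, 73.72], [-180, 180]. Speed limits (degrees/s): [108.29, 108.29, 147.25, 159.86, 180, 180].

### API

Orientations are given as a 3x3 rotation matrix whose columns are the frame's x, y, z axes.
In Python, from rig import * gives the robot as it stands.
- The arm moves only by the tool step_arm, never from a script. Its argument "moves" is a list that holds one entry, the list of rows, each a list of 7 numbers: the finger opening in m, from 0 to 0.0854, then the shift along the tool's x, y, z in m, then the turn, a rotation vector about the tool's x, y, z in degrees. A call has 1 to 5 rows; each row is the pose to reach, as a shift and turn from the pose commanded when the call began, along the tool's axes at that moment; what a row does not reach only later rows make up. A row lasts 1/8 s, in which the tool goes at most 62.5 mm and 10.7 degrees, less where a joint would pass 70% of its speed; a pose out of reach is approached as far as the arm can. A call with a gripper value outside its range is refused whole. The fingers move at their own pace and stop on an object; "squeeze" is the grip in N (left out, the last holds). Time passes only in rows, so rows that repeat a pose let the fingers close. It gives the time, the measured TCP pose, the force and the opening at its end, in the units of the state.
- read_state(): the state, without advancing time (a new reading comes with each control period).
- snapshot(name): name is "side" or "top" or "wrist"; returns a dict with "img" (400x640x3 uint8, red, green, blue), "z_map" (400x640 float32, m along the optical axis (not along the pixel's ray), 0 where there is no reading), "camera_matrix" (3x3 intrinsics, pixels), "rvec" (rotation vector, rad) and "tvec" (3), from world to camera coordinates, as OpenCV has them. Camera axes: x right, y down, z forward; pixel columns grow to the right and rows downward; lengths in m; the calibration is good to about 2 mm. A picture is of the moment at which its call begins.
- sign_off(): hands the job in, once; it reports no verdict.
The state is a dict: "time_s": time; "joint_pos": joint angles; "dq": joint speeds; "joint_efforts": joint torques, N m; "tcp_pos": TCP position; "orientation": TCP orientation; "ft_force": force on the tool from outside, world axes, zero at the start; "torque": the same for the moment, N m; "finger_gap": finger opening in m.
Only numpy, scipy, OpenCV 4.12 (cv2) and the standard library are available. Lean on these libraries where they do the work, as an engineer would, in place of code of your own. Each camera call takes 0.05 s, during which the arm holds its last target.

## Working session

There is one attempt and no reset: what is moved stays moved. The work goes in short steps, Python scripts to look and compute and a tool call to move; the robot and the scene stay as the last step left them, time stands still between calls to the robot, and variables do not carry over. Pictures are saved under pics/ and viewed, and the job is handed in when it is done.

Besides the shell and the picture viewer there is one more tool, called after "Request:" by a JSON object that holds its "name" and its "arguments", one argument or row to a line. step_arm: Moves the arm, as the interface text tells. Its arguments: {"type":"object","properties":{"moves":{"type":"array","items":{"type":"array","items":{"type":"array","items":{"type":"number"}}}},"squeeze":{"type":"number"}},"required":["moves"]}

```bash
mkdir -p pics; ls
python3 - <<'E'
from rig import *
import cv2,numpy as np
s=read_state(); print(s)
for n in ("side","top","wrist"):
    d=snapshot(n); cv2.imwrite(f"pics/{n}0.png",d["img"][:,:,::-1]); np.savez(f"pics/{n}0.npz",**d)
    print(n,d["camera_matrix"].tolist(),d["rvec"],d["tvec"])
E
```

```text
pics
{'time_s': 0.0, 'joint_pos': array([ 6.29539733e+01,  1.51004274e+01, -2.80268740e+00,  7.21584353e+01,
       -1.63806128e-03,  8.11043279e+01]), 'dq': array([ 0.04004354,  0.01809022,  0.06169114,  0.06858414, -0.14702702,
       -0.0039677 ]), 'joint_efforts': array([ 1.40899181e-03, -6.37601352e+01,  3.84566867e+01,  1.36320759e-02,
       -3.08709559e-05,  2.72870835e-05]), 'tcp_pos': array([0.16342541, 0.49866497, 0.25581756]), 'orientation': array([[ 3.11511411e-01, -4.63005932e-04, -9.50242299e-01],
       [ 9.50241814e-01, -9.69773364e-04,  3.11511725e-01],
       [-1.06575145e-03, -9.99999423e-01,  1.37872127e-04]]), 'ft_force': array([0.14954819, 0.15280908, 0.62955986]), 'torque': array([0.01033257, 0.00974737, 0.00901976]), 'finger_gap': 0.08564023042125045}
side [[463.9314665564292, 0.0, 323.8583418573866], [0.0, 463.9314665564292, 198.678957763295], [0.0, 0.0, 1.0]] [ 2.08893882 -0.48597174  0.25056853] [-0.50016832  0.19676703  1.00394867]
top [[468.84720018186283, 0.0, 322.3428950069778], [0.0, 468.84720018186283, 204.17718748862814], [0.0, 0.0, 1.0]] [ 2.17810842 -2.13058104  0.15179826] [0.00474275 0.57737882 1.42507824]
wrist [[347.33210387855513, 0.0, 320.8912825921958], [0.0, 347.33210387855513, 199.79926460133746], [0.0, 0.0, 1.0]] [-2.34134407 -1.69535952 -0.25227469] [-0.52530442 -0.03586153  0.3794911 ]
```

View pics/side0.png

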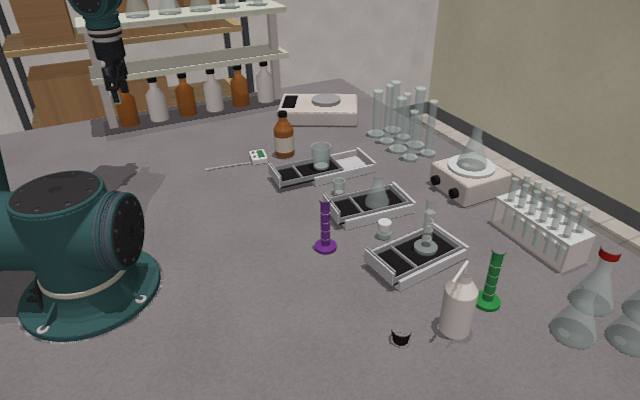

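View pics/top0.png

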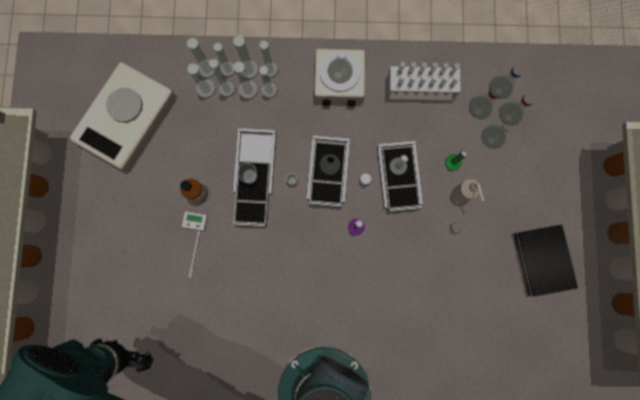

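View pics/wrist0.png

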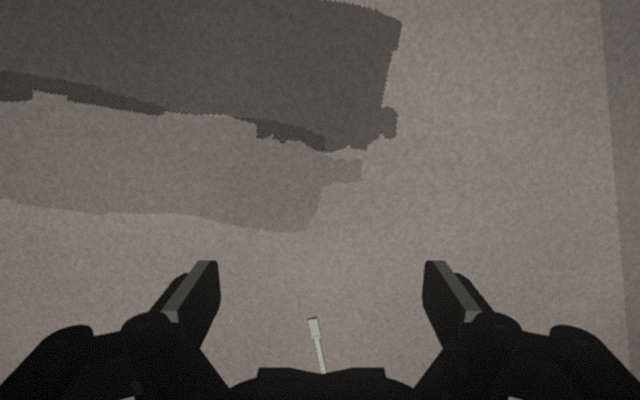

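The side view shows the beaker tray standing out, the flask tray in the middle, and the cylinder tray at (417,253). In the top view the beaker tray's lip is near (251,225) and the cylinder tray's lip near (404,208). The purple look-alike is at (356,227). I'll enlarge both trays.

```bash
python3 - <<'E'
import cv2,numpy as np
im=cv2.imread("pics/top0.png")
def crop(x0,y0,w,h,s,n):
    cv2.imwrite(n,cv2.resize(im[y0:y0+h,x0:x0+w],None,fx=s,fy=s,interpolation=cv2.INTER_CUBIC))
a=im[120:240,220:290];b=im[120:240,370:440]
cv2.imwrite("pics/c0.png",cv2.resize(np.hstack([a,b]),None,fx=5,fy=5,interpolation=cv2.INTER_CUBIC))
E
cat > h.py <<'E'
import numpy as np,cv2
def load(n): return dict(np.load(n))
def at_z(d,u,v,z):
    R,_=cv2.Rodrigues(d["rvec"]);K=d["camera_matrix"];t=d["tvec"].ravel()
    ray=R.T@np.linalg.inv(K)@np.array([u,v,1.]);c=-R.T@t
    return c+ray*(z-c[2])/ray[2]
def proj(d,P):
    return cv2.projectPoints(np.array(P,float).reshape(-1,3),d["rvec"],d["tvec"],d["camera_matrix"],None)[0][:,0]
def cloud(d):
    R,_=cv2.Rodrigues(d["rvec"]);K=d["camera_matrix"];t=d["tvec"].ravel()
    z=d["z_map"];v,u=np.indices(z.shape)
    P=np.stack([(u-K[0,2])/K[0,0]*z,(v-K[1,2])/K[1,1]*z,z],-1)
    W=(P-t)@R; W[z<=0]=np.nan
    return W
E
```

```text
(no output)
```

View pics/c0.png

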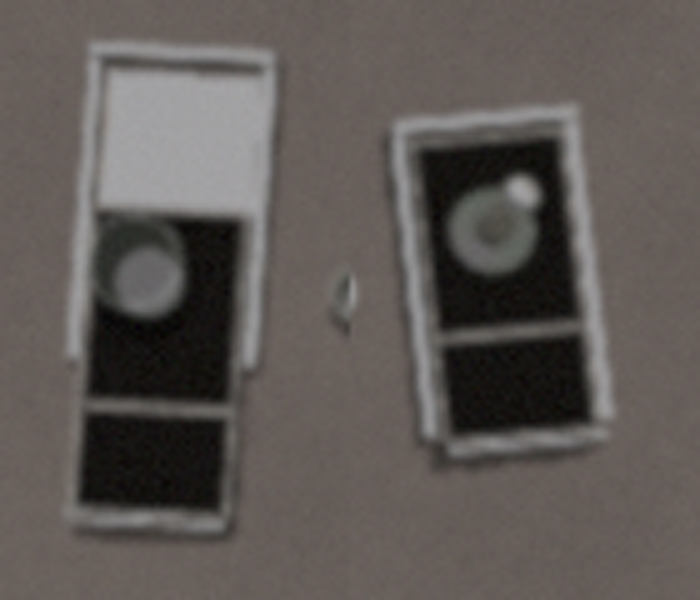

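Run:
```python
from h import *
for cam in("top","side"):
    d=load(f"pics/{cam}0.npz");W=cloud(d)
    for nm,y0,y1 in(("b",.12,.30),("a",-.32,-.12),("c",-.1,.1)):
        m=(W[...,2]>.042)&(W[...,2]<.062)&(W[...,1]>y0)&(W[...,1]<y1)&(W[...,0]>.3)&(W[...,0]<.56)
        P=W[m]
        print(cam,nm,len(P))
        if len(P)>3:
            q=P[np.lexsort((P[:,1],))]
            print(np.round(q[::max(1,len(q)//14)],3).tolist())
d=load("pics/top0.npz")
for nm,off,c in(("b",220,[(72,525),(228,532),(72,512),(228,515)]),("a",300,[(445,455),(610,435),(445,440),(608,425)])):
    for p in c: print(nm,p,np.round(at_z(d,off+p[0]/5,120+p[1]/5,.052),4))
```

```text
top b 95
[[0.511, 0.194, 0.043], [0.507, 0.199, 0.049], [0.51, 0.205, 0.052], [0.506, 0.211, 0.052], [0.506, 0.217, 0.052], [0.506, 0.223, 0.05], [0.512, 0.23, 0.049], [0.512, 0.235, 0.053], [0.512, 0.245, 0.051], [0.509, 0.251, 0.049], [0.515, 0.258, 0.049], [0.508, 0.263, 0.051], [0.514, 0.269, 0.056], [0.511, 0.275, 0.052], [0.508, 0.282, 0.05], [0.514, 0.288, 0.051]]
top a 0
top c 5
[[0.503, -0.084, 0.055], [0.507, -0.082, 0.045], [0.509, -0.081, 0.057], [0.515, -0.081, 0.06], [0.512, -0.081, 0.061]]
side b 84
[[0.508, 0.19, 0.049], [0.51, 0.196, 0.049], [0.509, 0.2, 0.05], [0.514, 0.207, 0.052], [0.511, 0.215, 0.049], [0.508, 0.222, 0.046], [0.511, 0.23, 0.051], [0.514, 0.237, 0.054], [0.51, 0.245, 0.051], [0.509, 0.248, 0.049], [0.513, 0.259, 0.056], [0.513, 0.267, 0.053], [0.516, 0.276, 0.054], [0.512, 0.282, 0.056]]
side a 0
side c 27
[[0.516, -0.1, 0.055], [0.506, -0.1, 0.046], [0.521, -0.1, 0.044], [0.506, -0.1, 0.058], [0.522, -0.1, 0.05], [0.506, -0.1, 0.052], [0.522, -0.099, 0.053], [0.522, -0.099, 0.055], [0.522, -0.099, 0.061], [0.504, -0.099, 0.049], [0.507, -0.098, 0.054], [0.504, -0.098, 0.057], [0.504, -0.097, 0.06], [0.502, -0.097, 0.055], [0.505, -0.097, 0.054], [0.502, -0.097, 0.051], [0.502, -0.097, 0.057], [0.505, -0.096, 0.05], [0.503, -0.095, 0.059], [0.503, -0.095, 0.047], [0.503, -0.095, 0.044], [0.501, -0.093, 0.061], [0.503, -0.091, 0.062], [0.503, -0.09, 0.053], [0.504, -0.088, 0.054], [0.504, -0.088, 0.048], [0.504, -0.086, 0.043]]
b (72, 525) [0.5047 0.2862 0.052 ]
b (228, 532) [0.5026 0.1903 0.052 ]
b (72, 512) [0.5127 0.2866 0.052 ]
b (228, 515) [0.513  0.1907 0.052 ]
a (445, 455) [ 0.5587 -0.1889  0.052 ]
a (610, 435) [ 0.5735 -0.2912  0.052 ]
a (445, 440) [ 0.5681 -0.1889  0.052 ]
a (608, 425) [ 0.5797 -0.29    0.052 ]
```

Run:
```python
from h import *
def fit(P):
    (vx,vy,x,y)=cv2.fitLine(P[:,:2].astype(np.float32),cv2.DIST_HUBER,0,.001,.001).ravel()
    return np.round([x,y,np.degrees(np.arctan2(vx,-vy) if vy<0 else np.arctan2(-vx,vy))],4)
for cam in("top","side"):
    d=load(f"pics/{cam}0.npz");W=cloud(d).reshape(-1,3)
    for nm,y0,y1,x0,x1 in(("b",.17,.31,.48,.53),("a",-.31,-.17,.54,.60)):
        m=(W[:,2]>.045)&(W[:,2]<.062)&(W[:,1]>y0)&(W[:,1]<y1)&(W[:,0]>x0)&(W[:,0]<x1)
        P=W[m];print(cam,nm,len(P),fit(P),P.min(0).round(4),P.max(0).round(4))
    # rails at z~.028 : outer extents
    for nm,y0,y1,x0,x1 in(("b",.15,.32,.61,.76),("a",-.33,-.13,.60,.76)):
        m=(W[:,2]>.022)&(W[:,2]<.036)&(W[:,1]>y0)&(W[:,1]<y1)&(W[:,0]>x0)&(W[:,0]<x1)
        P=W[m]; r=cv2.minAreaRect(P[:,:2].astype(np.float32)); print(cam,nm,r)
        for xs in np.arange(x0,x1,.02):
            q=P[(abs(P[:,0]-xs)<.01)]
            if len(q): print("  %.3f %.3f %.3f %.3f"%(xs,q[:,1].min(),q[:,1].max(),(q[:,1].min()+q[:,1].max())/2))
```

```text
top b 90 [ 0.5104  0.2434 -1.3175] [0.506  0.1959 0.0451] [0.5149 0.2908 0.0601]
top a 86 [ 0.5696 -0.2391  6.2376] [ 0.5621 -0.2874  0.0451] [ 0.5768 -0.1912  0.0615]
top b ((0.6852579712867737, 0.23828357458114624), (0.1207209900021553, 0.15206114947795868), 88.50322723388672)
  0.610 0.183 0.301 0.242
  0.630 0.180 0.299 0.239
  0.650 0.179 0.299 0.239
  0.670 0.179 0.297 0.238
  0.690 0.179 0.298 0.238
  0.710 0.177 0.296 0.237
  0.730 0.178 0.297 0.237
  0.750 0.176 0.296 0.236
top a ((0.6804024577140808, -0.22693400084972382), (0.16980955004692078, 0.12150371074676514), 6.1390700340271)
  0.600 -0.295 -0.176 -0.235
  0.620 -0.295 -0.173 -0.234
  0.640 -0.291 -0.171 -0.231
  0.660 -0.291 -0.170 -0.231
  0.680 -0.288 -0.167 -0.227
  0.700 -0.285 -0.164 -0.225
  0.720 -0.282 -0.161 -0.221
  0.740 -0.280 -0.159 -0.219
  0.760 -0.278 -0.160 -0.219
side b 74 [ 0.5106  0.227  -1.6905] [0.5052 0.1904 0.0453] [0.5161 0.2863 0.057 ]
side a 215 [ 0.5701 -0.2457  6.6306] [ 0.5604 -0.2937  0.045 ] [ 0.5804 -0.1925  0.0575]
side b ((0.6852163672447205, 0.2324882596731186), (0.1499013900756836, 0.1278124451637268), 0.17460155487060547)
  0.610 0.176 0.289 0.232
  0.630 0.172 0.291 0.232
  0.650 0.172 0.291 0.231
  0.670 0.174 0.231 0.203
  0.690 0.172 0.245 0.208
  0.710 0.171 0.280 0.225
  0.730 0.169 0.297 0.233
  0.750 0.169 0.296 0.233
side a ((0.6789001822471619, -0.2142404466867447), (0.1594495326280594, 0.16916130483150482), 0.9864684343338013)
  0.600 -0.300 -0.179 -0.240
  0.620 -0.298 -0.177 -0.237
  0.640 -0.295 -0.130 -0.213
  0.660 -0.294 -0.130 -0.212
  0.680 -0.292 -0.131 -0.211
  0.700 -0.289 -0.166 -0.228
  0.720 -0.287 -0.164 -0.225
  0.740 -0.285 -0.163 -0.224
  0.760 -0.282 -0.193 -0.238
```

```bash
cat >> h.py <<'E'
from scipy.spatial.transform import Rotation as Ro
def plan(s,p,az):
    R=np.array(s["orientation"]);a=np.radians(az)
    x=np.array([np.cos(a),np.sin(a),0]);y=np.array([0,0,-1.]);T=np.stack([x,y,np.cross(x,y)],1)
    print("shift",np.round(R.T@(np.array(p)-s["tcp_pos"]),4),"turn",np.round(Ro.from_matrix(R.T@T).as_rotvec(degrees=True),2))
E
python3 - <<'E'
from h import *
from rig import *
s=read_state();plan(s,[.44,.241,.2],88.5)
d=load("pics/wrist0.npz");R,_=cv2.Rodrigues(d["rvec"]);print(-R.T@d["tvec"].ravel(), R[2])
E
```

```text
shift [-0.1587  0.056  -0.3431] turn [-1.000e-02 -1.665e+01 -4.000e-02]
[0.09139053 0.52311425 0.3731535 ] [ 0.27712345 -0.09158897 -0.95645912]
```

Request:
{"name": "step_arm", "arguments": {
  "moves": [
    [[0,-0.025,0,-0.055,0,-4,0],[0,-0.05,0.005,-0.11,0,-8,0],[0,-0.075,0.015,-0.165,0,-12,0],[0,-0.1,0.03,-0.22,0,-16,0],[0,-0.125,0.04,-0.27,0,-16.6,0]]
  ],
  "squeeze": 20
}}

```text
time_s: 0.78
tcp_pos: [0.3823, 0.2943, 0.2157]
orientation: [[0.026, -0.0, -1.0], [1.0, -0.0, 0.026], [-0.0, -1.0, 0.0]]
ft_force: [1.1, 1.0, 1.0]
finger_gap: 0.0
```

Run:
```python
from h import *
from rig import *
s=read_state();print(s["tcp_pos"],s["finger_gap"],s["joint_pos"],s["time_s"]);plan(s,[.44,.241,.06],88.5)
```

```text
[0.38232929 0.29431727 0.21567474] 4.7464318909950814e-05 [ 2.78999590e+01  1.19200004e+01 -1.35296397e+01  6.45660383e+01
  1.00144910e-03  2.93951218e+01] 0.775
shift [-0.0518  0.1557 -0.0591] turn [-0.01  0.   -0.01]
```

Request:
{"name": "step_arm", "arguments": {
  "moves": [
    [[0,-0.03,0.02,-0.03,0,0,0],[0,-0.052,0.06,-0.059,0,0,0],[0,-0.052,0.11,-0.059,0,0,0],[0,-0.052,0.155,-0.059,0,0,0],[0,-0.052,0.165,-0.059,0,0,0]]
  ]
}}

```text
time_s: 1.4
tcp_pos: [0.4373, 0.2418, 0.0493]
orientation: [[0.027, -0.004, -1.0], [1.0, -0.001, 0.027], [-0.002, -1.0, 0.004]]
ft_force: [0.9, 0.8, 0.6]
finger_gap: -0.0
```

Run:
```python
from h import *
from rig import *
s=read_state();print(s["tcp_pos"],s["ft_force"]);plan(s,[.49,.241,.05],88.5)
for n in ("side","wrist"):
    d=snapshot(n);im=d["img"][:,:,::-1]
    if n=="side": im=cv2.resize(im[100:250,210:410],None,fx=4,fy=4)
    cv2.imwrite(f"pics/{n}1.png",im)
```

```text
[0.43730631 0.24177403 0.04930332] [0.9194602  0.81997631 0.58435664]
shift [ 0.0007 -0.0009 -0.0527] turn [-0.23 -0.06 -0.09]
```

View pics/side1.png

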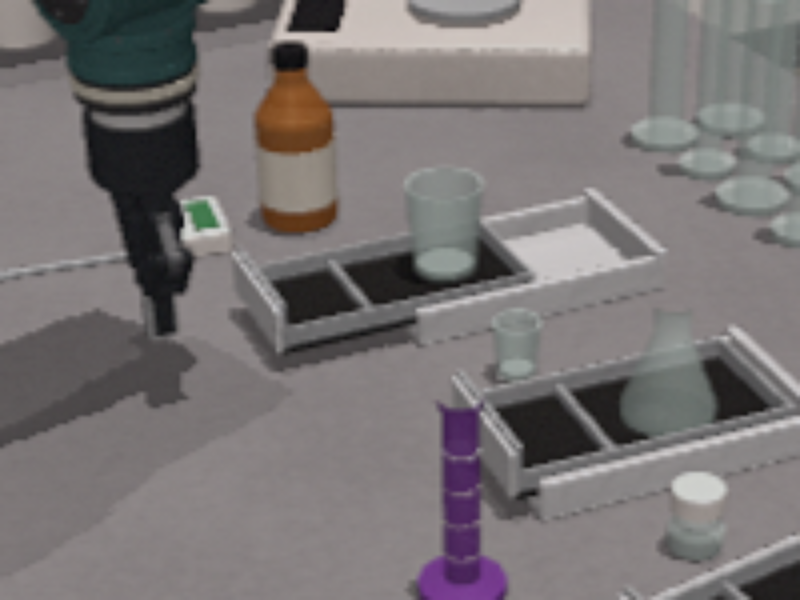

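View pics/wrist1.png

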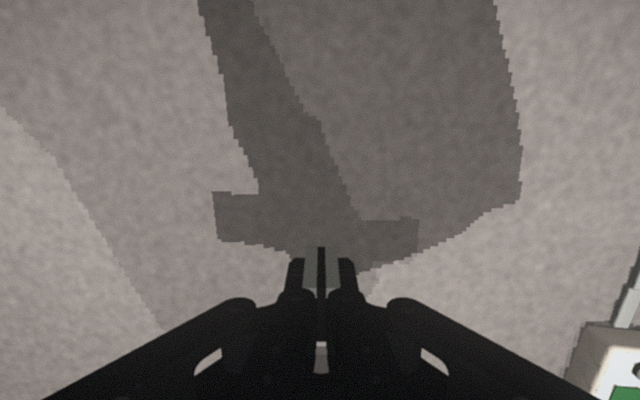

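The shut fingertips stand in front of tray B's lip with clear space around them. I'll approach the lip, then push.

Request:
{"name": "step_arm", "arguments": {
  "moves": [
    [[0,0,0,-0.025,0,0,0],[0,0,0,-0.048,0,0,0],[0,0,0,-0.055,0,0,0],[0,0,0,-0.06,0,0,0],[0,0,0,-0.065,0,0,0]]
  ]
}}

```text
time_s: 2.12
tcp_pos: [0.5031, 0.2407, 0.0517]
orientation: [[0.027, -0.001, -1.0], [1.0, -0.0, 0.027], [-0.0, -1.0, 0.001]]
ft_force: [-2.5, -0.6, 1.8]
finger_gap: -0.0001
```

Request:
{"name": "step_arm", "arguments": {
  "moves": [
    [[0,0,0,-0.006,0,0,0],[0,0,0,-0.013,0,0,0],[0,0,0,-0.021,0,0,0],[0,0,0,-0.029,0,0,0],[0,0,0,-0.037,0,0,0]]
  ]
}}

```text
time_s: 2.75
tcp_pos: [0.5413, 0.2395, 0.0512]
orientation: [[0.027, -0.0, -1.0], [1.0, -0.0, 0.027], [-0.0, -1.0, 0.0]]
ft_force: [-3.8, 0.0, 2.6]
finger_gap: -0.0002
```

Run:
```python
from h import *
from rig import *
s=read_state();print(s["tcp_pos"],s["ft_force"])
for n in ("side","top"):
    d=snapshot(n);im=d["img"][:,:,::-1]
    im=cv2.resize(im[100:250,210:410],None,fx=4,fy=4)
    cv2.imwrite(f"pics/{n}2.png",im)
```

```text
[0.54127312 0.23954919 0.05121817] [-3.82761272  0.04947093  2.63133641]
```

View pics/side2.png

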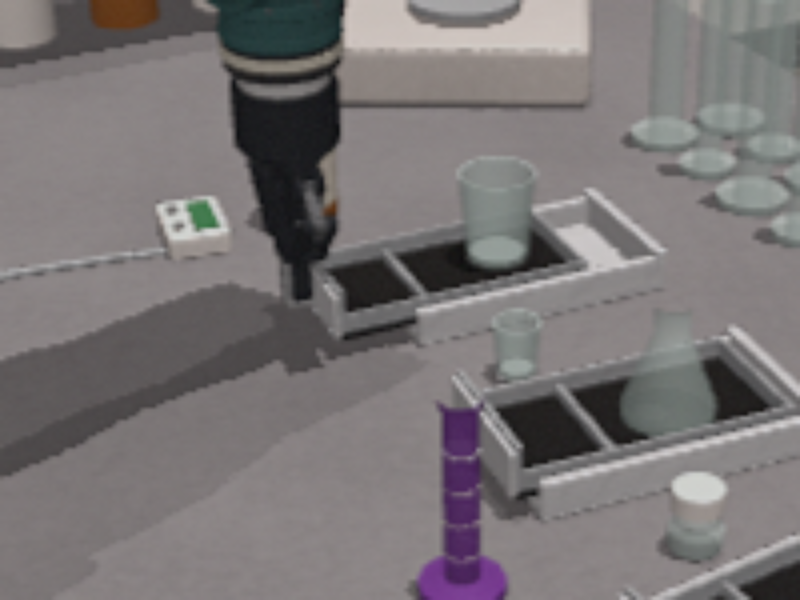

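View pics/top2.png

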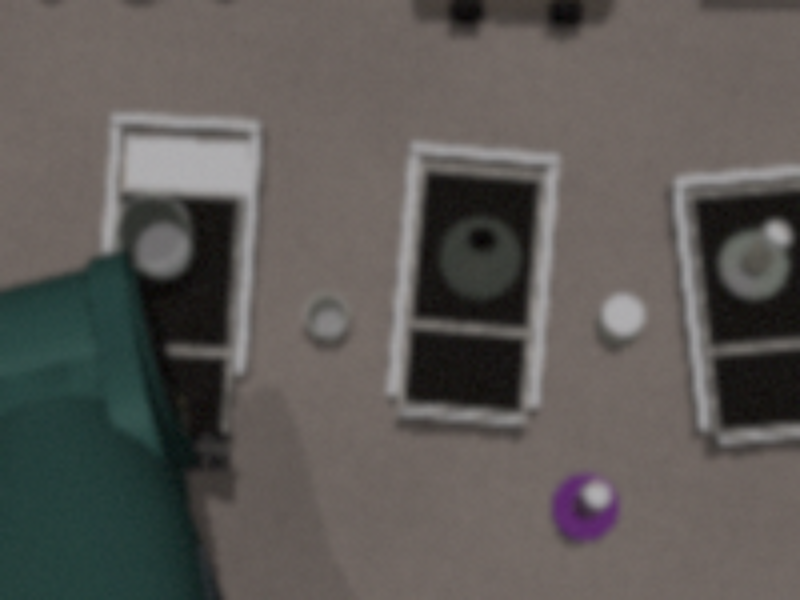

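The tray has moved about 40 mm and the beaker is upright. I'll keep pushing and watch the force.

Request:
{"name": "step_arm", "arguments": {
  "moves": [
    [[0,0,0,-0.006,0,0,0],[0,0,0,-0.013,0,0,0],[0,0,0,-0.02,0,0,0],[0,0,0,-0.025,0,0,0],[0,0,0,-0.029,0,0,0]]
  ]
}}

```text
time_s: 3.48
tcp_pos: [0.57, 0.2388, 0.0512]
orientation: [[0.027, -0.0, -1.0], [1.0, -0.0, 0.027], [-0.0, -1.0, 0.0]]
ft_force: [-2.1, -0.1, -0.7]
finger_gap: 0.0003
```

Request:
{"name": "step_arm", "arguments": {
  "moves": [
    [[0,0,0,-0.002,0,0,0],[0,0,0,-0.004,0,0,0],[0,0,0,-0.006,0,0,0]]
  ]
}}

```text
time_s: 3.85
tcp_pos: [0.5757, 0.2387, 0.0513]
orientation: [[0.027, -0.0, -1.0], [1.0, -0.0, 0.027], [-0.0, -1.0, 0.0]]
ft_force: [-2.9, -0.9, -1.0]
finger_gap: 0.0001
```

Request:
{"name": "step_arm", "arguments": {
  "moves": [
    [[0,0,0,-0.0025,0,0,0],[0,0,0,-0.005,0,0,0]]
  ]
}}

```text
time_s: 4.1
tcp_pos: [0.5808, 0.2385, 0.0513]
orientation: [[0.027, 0.0, -1.0], [1.0, -0.0, 0.027], [-0.0, -1.0, -0.0]]
ft_force: [-1.2, -1.1, -2.1]
finger_gap: -0.0001
```

Request:
{"name": "step_arm", "arguments": {
  "moves": [
    [[0,0,0,-0.0025,0,0,0],[0,0,0,-0.005,0,0,0]]
  ]
}}

```text
time_s: 4.35
tcp_pos: [0.5859, 0.2384, 0.0513]
orientation: [[0.027, 0.0, -1.0], [1.0, -0.0, 0.027], [-0.0, -1.0, -0.0]]
ft_force: [-2.7, -1.6, -1.6]
finger_gap: -0.0001
```

Run:
```python
from h import *
from rig import *
s=read_state();print(s["tcp_pos"],s["ft_force"])
for n in ("side","top"):
    d=snapshot(n);im=d["img"][:,:,::-1]
    im=cv2.resize(im[100:250,210:410],None,fx=4,fy=4)
    cv2.imwrite(f"pics/{n}3.png",im)
```

```text
[0.58589717 0.23839818 0.05128426] [-2.70642794 -1.6206654  -1.63089874]
```

View pics/side3.png

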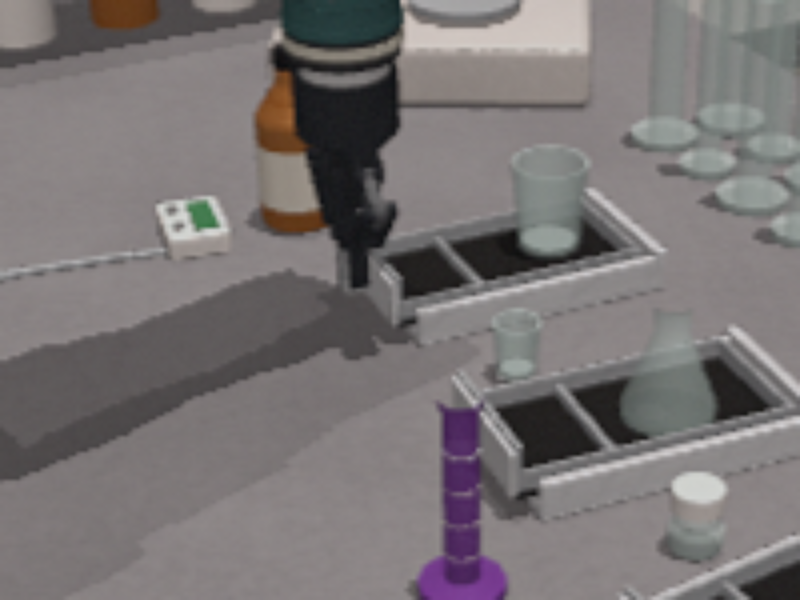

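View pics/top3.png

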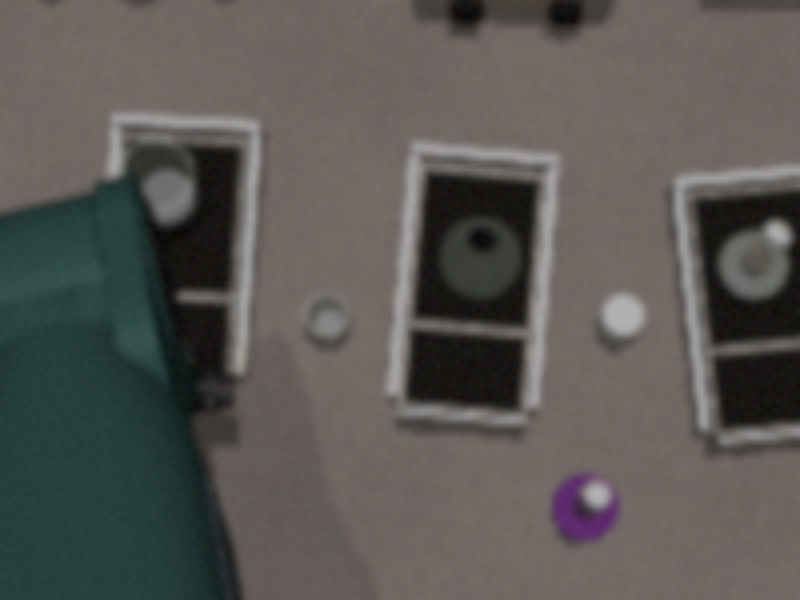

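Tray B is nearly home. I'll go in small steps until the stop shows as a force rise.

Request:
{"name": "step_arm", "arguments": {
  "moves": [
    [[0,0,0,-0.002,0,0,0],[0,0,0,-0.004,0,0,0]]
  ]
}}

```text
time_s: 4.7
tcp_pos: [0.5898, 0.2384, 0.0514]
orientation: [[0.027, 0.0, -1.0], [1.0, 0.0, 0.027], [0.0, -1.0, -0.0]]
ft_force: [-2.3, 0.3, 0.3]
finger_gap: -0.0001
```

Request:
{"name": "step_arm", "arguments": {
  "moves": [
    [[0,0,0,-0.0015,0,0,0],[0,0,0,-0.003,0,0,0]]
  ]
}}

```text
time_s: 4.95
tcp_pos: [0.5909, 0.2383, 0.0513]
orientation: [[0.027, -0.003, -1.0], [1.0, 0.0, 0.027], [0.0, -1.0, 0.003]]
ft_force: [-18.4, 0.5, 14.6]
finger_gap: 0.0
```

The force jumped to 18 N at TCP x=0.591, so tray B is home. I'll hold briefly, back off and rise.

Request:
{"name": "step_arm", "arguments": {
  "moves": [
    [[0,0,0,0,0,0,0],[0,0,0,0.005,0,0,0],[0,0,0,0.03,0,0,0],[0,0,-0.04,0.06,0,0,0],[0,0,-0.1,0.06,0,0,0]]
  ]
}}

```text
time_s: 5.58
tcp_pos: [0.5302, 0.2397, 0.1514]
orientation: [[0.026, -0.003, -1.0], [1.0, -0.001, 0.026], [-0.001, -1.0, 0.003]]
ft_force: [1.9, 0.6, 0.3]
finger_gap: -0.0
```

Run:
```python
from h import *
from rig import *
s=read_state();print(s["tcp_pos"],s["ft_force"])
plan(s,[.51,.2,.26],88.5);plan(s,[.59,-.237,.26],96.2)
```

```text
[0.53019728 0.23965249 0.15136983] [1.8763056  0.58907014 0.33860343]
shift [-0.0403 -0.1085  0.0195] turn [-0.19 -0.01 -0.06]
shift [-0.475  -0.1084 -0.072 ] turn [-0.19 -7.71 -0.05]
```

Request:
{"name": "step_arm", "arguments": {
  "moves": [
    [[0,0,-0.05,0.02,0,0,0],[0,-0.04,-0.1,0.02,0,-1,0],[0,-0.1,-0.11,0.02,0,-2,0],[0,-0.16,-0.11,0.02,0,-3,0],[0,-0.22,-0.11,0.02,0,-4,0]]
  ]
}}

```text
time_s: 6.2
tcp_pos: [0.5069, 0.0187, 0.2618]
orientation: [[-0.044, 0.002, -0.999], [0.999, -0.0, -0.044], [-0.0, -1.0, -0.002]]
ft_force: [1.1, 0.4, 0.1]
finger_gap: 0.0
```

Request:
{"name": "step_arm", "arguments": {
  "moves": [
    [[0,-0.06,0,0,0,-1,0],[0,-0.12,0,0,0,-2,0],[0,-0.18,0,0,0,-3,0],[0,-0.22,0,0,0,-3.7,0],[0,-0.24,0,0,0,-3.7,0]]
  ]
}}

```text
time_s: 6.82
tcp_pos: [0.5171, -0.2214, 0.2612]
orientation: [[-0.105, 0.001, -0.994], [0.994, -0.0, -0.105], [-0.001, -1.0, -0.001]]
ft_force: [0.2, -0.3, -0.1]
finger_gap: -0.0002
```

Run:
```python
from h import *
from rig import *
s=read_state();print(s["tcp_pos"],s["ft_force"])
plan(s,[.604,-.236,.26],96.2)
for n in ("wrist","side","top"):
    d=snapshot(n);cv2.imwrite(f"pics/{n}4.png",d["img"][:,:,::-1]);np.savez(f"pics/{n}4.npz",**d)
```

```text
[ 0.51711488 -0.22136623  0.26123424] [ 0.2043791  -0.26868962 -0.07021557]
shift [-0.0237  0.0013 -0.0849] turn [ 0.03 -0.16 -0.03]
```

View pics/wrist4.png

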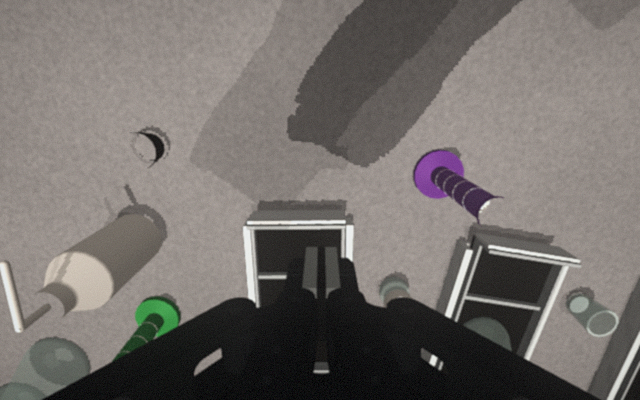

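View pics/side4.png

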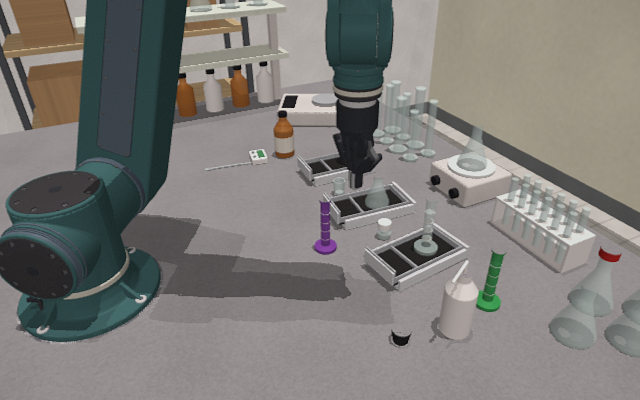

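The wrist view shows tray A's lip from (247,225) to (352,225), with the pocket below it and the crossbar at v≈276. The side view shows nothing disturbed. I'll measure the lip and crossbar with this view.

Run:
```python
from h import *
d=load("pics/wrist4.npz");W=cloud(d).reshape(-1,3)
m=(W[:,2]>.045)&(W[:,2]<.06)&(abs(W[:,1]+.24)<.07)&(abs(W[:,0]-.57)<.03)
P=W[m];print(len(P),P.mean(0),P.min(0),P.max(0),cv2.minAreaRect(P[:,:2].astype(np.float32)))
for u,v,z in((247,219,.05),(347,219,.05),(247,226,.054),(352,226,.054),(262,276,.028)): print(np.round(at_z(d,u,v,z),4))
im=d["img"][:,:,::-1];cv2.imwrite("pics/c4.png",cv2.resize(im[190:310,220:380],None,fx=5,fy=5))
```

```text
973 [ 0.56888635 -0.23995475  0.05070768] [ 0.55994364 -0.28973901  0.04504092] [ 0.57799685 -0.19052494  0.05526471] ((0.5693972706794739, -0.24026167392730713), (0.008662423118948936, 0.0995011106133461), 6.680529594421387)
[ 0.5695 -0.2893  0.05  ]
[ 0.559  -0.1893  0.05  ]
[ 0.5754 -0.2883  0.054 ]
[ 0.5644 -0.1838  0.054 ]
[ 0.6449 -0.2736  0.028 ]
```

View pics/c4.png

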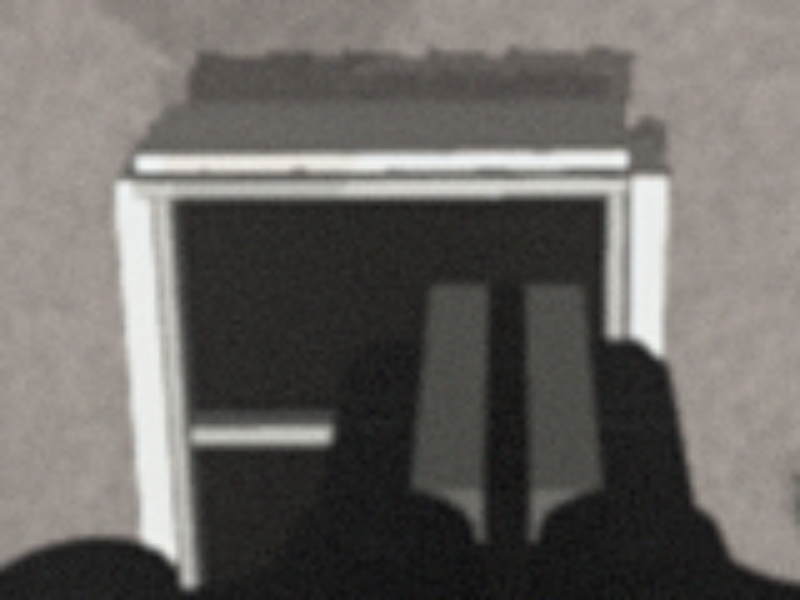

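Request:
{"name": "step_arm", "arguments": {
  "moves": [
    [[0,-0.012,0,-0.041,0,0,0],[0,-0.024,0,-0.082,0,0,0],[0,-0.024,0.05,-0.082,0,0,0],[0,-0.024,0.1,-0.082,0,0,0],[0,-0.024,0.13,-0.082,0,0,0]]
  ]
}}

```text
time_s: 7.6
tcp_pos: [0.6007, -0.232, 0.1292]
orientation: [[-0.109, -0.002, -0.994], [0.994, 0.001, -0.109], [0.001, -1.0, 0.002]]
ft_force: [0.3, 0.1, 0.5]
finger_gap: -0.0002
```

Run:
```python
from h import *
from rig import *
s=read_state();print(s["tcp_pos"],s["ft_force"])
plan(s,[.601,-.2367,.053],96.5)
for n in ("wrist","side"):
    d=snapshot(n);im=d["img"][:,:,::-1]
    if n=="side": im=cv2.resize(im[150:300,320:520],None,fx=4,fy=4)
    cv2.imwrite(f"pics/{n}5.png",im)
```

```text
[ 0.60067102 -0.23203201  0.12920765] [0.3146116  0.13701437 0.4948575 ]
shift [-0.0048  0.0762  0.0001] turn [-0.09 -0.25  0.08]
```

View pics/wrist5.png

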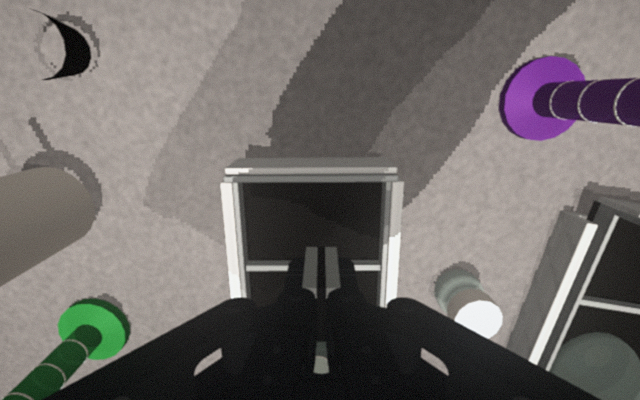

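View pics/side5.png

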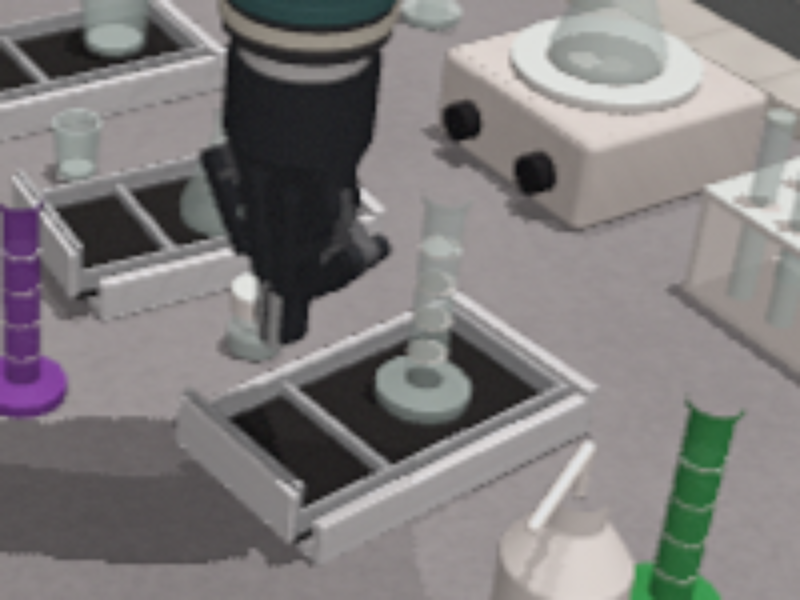

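The fingers are above the pocket and clear of the cylinder. I'll descend.

Request:
{"name": "step_arm", "arguments": {
  "moves": [
    [[0,-0.005,0.02,0,0,0,0],[0,-0.005,0.04,0,0,0,0],[0,-0.005,0.06,0,0,0,0],[0,-0.005,0.073,0,0,0,0],[0,-0.005,0.075,0,0,0,0]]
  ]
}}

```text
time_s: 8.32
tcp_pos: [0.6018, -0.2389, 0.0566]
orientation: [[-0.108, 0.0, -0.994], [0.994, 0.0, -0.108], [0.0, -1.0, -0.0]]
ft_force: [0.1, -0.7, -0.2]
finger_gap: 0.0001
```

Run:
```python
from h import *
from rig import *
s=read_state();print(s["tcp_pos"],s["ft_force"])
for n in ("wrist","side"):
    d=snapshot(n);im=d["img"][:,:,::-1]
    if n=="side": im=cv2.resize(im[150:300,320:520],None,fx=4,fy=4)
    cv2.imwrite(f"pics/{n}6.png",im)
```

```text
[ 0.60184912 -0.23887271  0.05661102] [ 0.14714496 -0.70684418 -0.24540942]
```

View pics/wrist6.png

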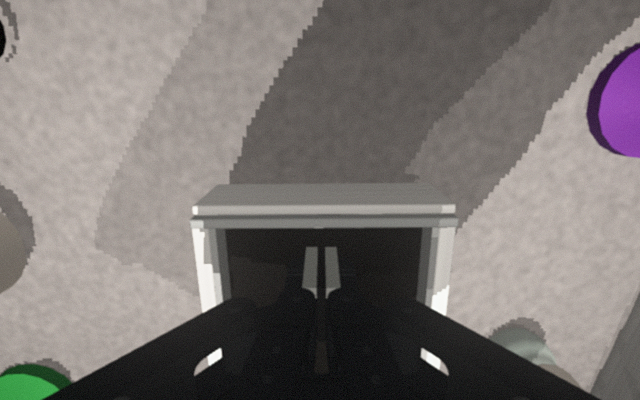

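View pics/side6.png

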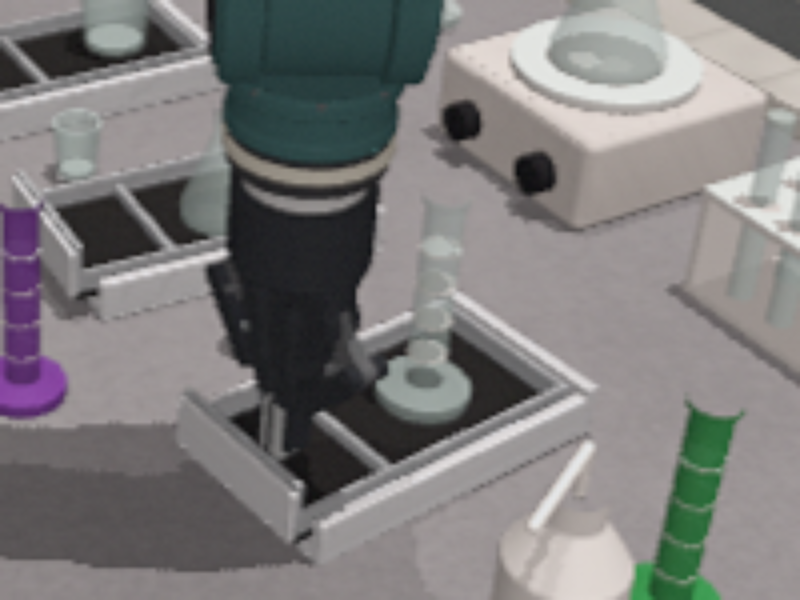

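The fingers are down in the pocket between lip and crossbar, with no contact yet. I'll draw along tool +z.

Request:
{"name": "step_arm", "arguments": {
  "moves": [
    [[0,0,0.004,0.008,0,0,0],[0,0,0.004,0.013,0,0,0],[0,0,0.004,0.017,0,0,0],[0,0,0.004,0.021,0,0,0],[0,0,0.004,0.026,0,0,0]]
  ]
}}

```text
time_s: 9.05
tcp_pos: [0.5758, -0.2423, 0.0525]
orientation: [[-0.107, 0.001, -0.994], [0.994, -0.0, -0.107], [-0.0, -1.0, -0.001]]
ft_force: [2.0, 1.1, 0.6]
finger_gap: -0.0002
```

Request:
{"name": "step_arm", "arguments": {
  "moves": [
    [[0,0,0,0.005,0,0,0],[0,0,0,0.01,0,0,0],[0,0,0,0.016,0,0,0],[0,0,0,0.022,0,0,0],[0,0,0,0.028,0,0,0]]
  ]
}}

```text
time_s: 9.68
tcp_pos: [0.5476, -0.2453, 0.0523]
orientation: [[-0.107, 0.0, -0.994], [0.994, -0.0, -0.107], [-0.0, -1.0, -0.0]]
ft_force: [1.9, -1.0, 1.4]
finger_gap: -0.0004
```

Run:
```python
from h import *
from rig import *
s=read_state();print(s["tcp_pos"],s["ft_force"])
for n in ("wrist","side"):
    d=snapshot(n);im=d["img"][:,:,::-1]
    if n=="side": im=cv2.resize(im[150:300,320:520],None,fx=4,fy=4)
    cv2.imwrite(f"pics/{n}7.png",im)
```

```text
[ 0.54759867 -0.24531435  0.05233961] [ 1.8981385  -1.02242     1.37491834]
```

View pics/side7.png

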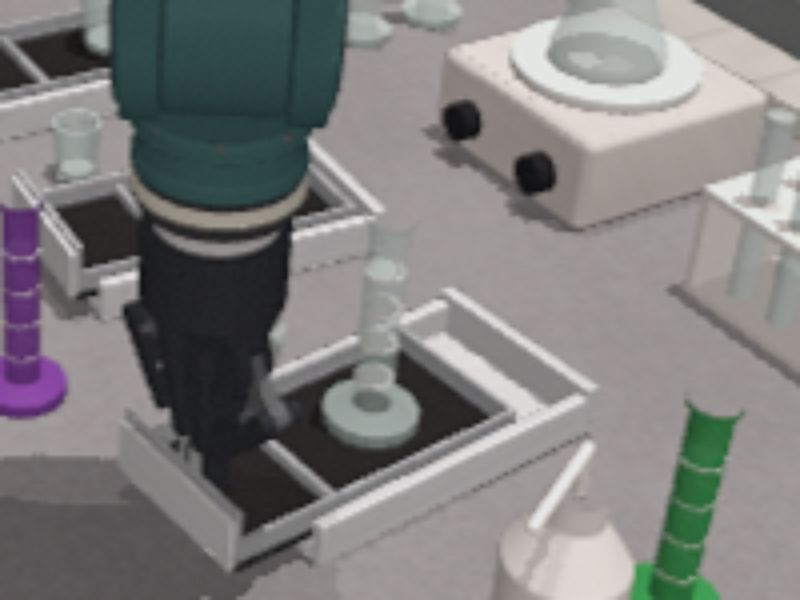

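View pics/wrist7.png

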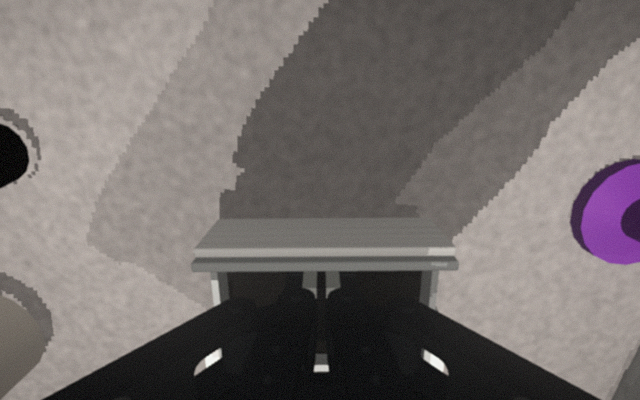

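The tray comes out about 40 mm with the cylinder upright, and the fingertips bear on the lip's inner face. I'll continue.

Request:
{"name": "step_arm", "arguments": {
  "moves": [
    [[0,0,0,0.005,0,0,0],[0,0,0,0.011,0,0,0],[0,0,0,0.017,0,0,0],[0,0,0,0.023,0,0,0],[0,0,0,0.029,0,0,0]]
  ]
}}

```text
time_s: 10.4
tcp_pos: [0.5186, -0.2482, 0.0522]
orientation: [[-0.107, -0.0, -0.994], [0.994, 0.0, -0.107], [0.0, -1.0, 0.0]]
ft_force: [3.5, 0.6, -2.5]
finger_gap: 0.0002
```

Request:
{"name": "step_arm", "arguments": {
  "moves": [
    [[0,0,0,0.005,0,0,0],[0,0,0,0.01,0,0,0],[0,0,0,0.015,0,0,0],[0,0,0,0.02,0,0,0],[0,0,0,0.025,0,0,0]]
  ]
}}

```text
time_s: 11.02
tcp_pos: [0.494, -0.251, 0.0523]
orientation: [[-0.107, 0.0, -0.994], [0.994, -0.0, -0.107], [-0.0, -1.0, -0.0]]
ft_force: [2.7, -0.0, -2.1]
finger_gap: 0.0002
```

Request:
{"name": "step_arm", "arguments": {
  "moves": [
    [[0,0,0,0.003,0,0,0],[0,0,0,0.006,0,0,0],[0,0,0,0.009,0,0,0],[0,0,0,0.012,0,0,0]]
  ]
}}

```text
time_s: 11.52
tcp_pos: [0.4822, -0.2523, 0.0523]
orientation: [[-0.107, 0.0, -0.994], [0.994, -0.0, -0.107], [-0.0, -1.0, -0.0]]
ft_force: [3.4, -1.7, -2.0]
finger_gap: 0.0002
```

Request:
{"name": "step_arm", "arguments": {
  "moves": [
    [[0,0,0,0.002,0,0,0],[0,0,0,0.004,0,0,0],[0,0,0,0.006,0,0,0]]
  ]
}}

```text
time_s: 11.9
tcp_pos: [0.4763, -0.2529, 0.0523]
orientation: [[-0.107, 0.0, -0.994], [0.994, -0.0, -0.107], [-0.0, -1.0, -0.0]]
ft_force: [2.6, -1.0, 0.9]
finger_gap: 0.0001
```

Request:
{"name": "step_arm", "arguments": {
  "moves": [
    [[0,0,0,0.002,0,0,0],[0,0,0,0.004,0,0,0]]
  ]
}}

```text
time_s: 12.15
tcp_pos: [0.4723, -0.2533, 0.0523]
orientation: [[-0.107, 0.0, -0.994], [0.994, -0.0, -0.107], [-0.0, -1.0, -0.0]]
ft_force: [2.2, -1.7, 0.3]
finger_gap: -0.0001
```

Request:
{"name": "step_arm", "arguments": {
  "moves": [
    [[0,0,0,0.002,0,0,0],[0,0,0,0.003,0,0,0]]
  ]
}}

```text
time_s: 12.4
tcp_pos: [0.4693, -0.2535, 0.0523]
orientation: [[-0.107, -0.0, -0.994], [0.994, 0.0, -0.107], [0.0, -1.0, 0.0]]
ft_force: [2.2, -1.0, 0.9]
finger_gap: 0.0004
```

Request:
{"name": "step_arm", "arguments": {
  "moves": [
    [[0,0,0,0.0015,0,0,0],[0,0,0,0.003,0,0,0]]
  ]
}}

```text
time_s: 12.65
tcp_pos: [0.4689, -0.2537, 0.0525]
orientation: [[-0.108, 0.006, -0.994], [0.994, 0.001, -0.108], [0.001, -1.0, -0.006]]
ft_force: [26.1, 6.0, -12.5]
finger_gap: -0.0
```

The force rose to 26 N at the stop. I'll hold, ease off the lip into the pocket, lift straight up and look.

Request:
{"name": "step_arm", "arguments": {
  "moves": [
    [[0,0,0,0,0,0,0],[0,0,0,-0.005,0,0,0],[0,0,0,-0.015,0,0,0],[0,0,-0.005,-0.02,0,0,0],[0,0,-0.03,-0.02,0,0,0]]
  ]
}}

```text
time_s: 13.28
tcp_pos: [0.4861, -0.2512, 0.0818]
orientation: [[-0.107, -0.002, -0.994], [0.994, 0.001, -0.107], [0.002, -1.0, 0.002]]
ft_force: [0.7, -0.1, -0.2]
finger_gap: 0.0001
```

Request:
{"name": "step_arm", "arguments": {
  "moves": [
    [[0,0,-0.05,0,0,0,0],[0,0,-0.1,0,0,0,0],[0,0,-0.16,0,0,0,0],[0,0,-0.18,0.05,0,0,0],[0,0,-0.18,0.1,0,0,0]]
  ]
}}

```text
time_s: 13.9
tcp_pos: [0.3864, -0.2628, 0.2641]
orientation: [[-0.108, 0.002, -0.994], [0.994, -0.002, -0.108], [-0.002, -1.0, -0.002]]
ft_force: [-0.2, -0.6, 0.1]
finger_gap: -0.0002
```

Request:
{"name": "step_arm", "arguments": {
  "moves": [
    [[0,0,0,0.03,0,0,0],[0,0,0,0.03,0,0,0],[0,0,0,0.03,0,0,0]]
  ]
}}

```text
time_s: 14.28
tcp_pos: [0.3576, -0.2658, 0.2625]
orientation: [[-0.107, 0.0, -0.994], [0.994, -0.0, -0.107], [-0.0, -1.0, -0.0]]
ft_force: [-0.0, -1.0, -0.7]
finger_gap: 0.0003
```

Run:
```python
from h import *
from rig import *
s=read_state();print(s["time_s"],s["tcp_pos"],s["ft_force"])
for n in ("side","top"):
    d=snapshot(n);np.savez(f"pics/{n}8.npz",**d);im=d["img"][:,:,::-1]
    im=cv2.resize(im[100:300,210:480] if n=="side" else im[110:260,170:490],None,fx=2.5,fy=2.5)
    cv2.imwrite(f"pics/{n}8.png",im)
    W=cloud(d).reshape(-1,3)
    for nm,yc,x0,x1 in(("b",.239,.56,.63),("a",-.25,.42,.52),("a0",-.24,.54,.60)):
        m=(W[:,2]>.045)&(W[:,2]<.06)&(abs(W[:,1]-yc)<.07)&(W[:,0]>x0)&(W[:,0]<x1)
        P=W[m];print(n,nm,len(P),P.mean(0) if len(P) else'')
```

```text
14.275 [ 0.3575505  -0.26579696  0.26253107] [-0.01143161 -1.04241255 -0.71772496]
side b 63 [0.60352377 0.2240622  0.05095329]
side a 220 [ 0.45323391 -0.26011736  0.05107569]
side a0 55 [ 0.58552596 -0.24374807  0.05259828]
top b 87 [0.60378067 0.23842933 0.05052815]
top a 83 [ 0.45257825 -0.25212134  0.05089663]
top a0 8 [ 0.58437311 -0.22866113  0.05073854]
```

View pics/side8.png

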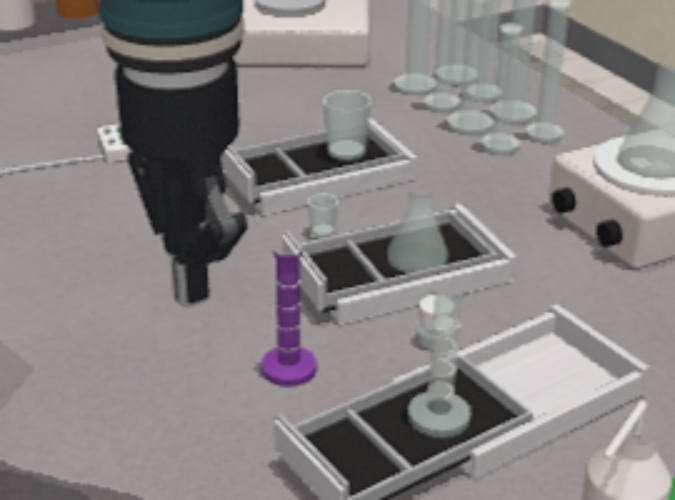

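View pics/top8.png

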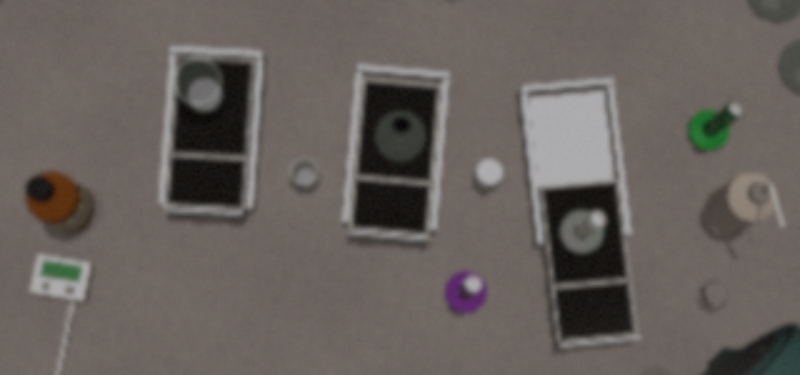

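Tray A's lip moved about 117 mm and met its stop. Tray B's lip now sits at x≈0.604, fully home. All three glasses stand upright, the bystanders look unmoved and the arm is clear, so I'm handing in.

```bash
python3 -c "
from rig import *
print(sign_off())"
```

```text
the job is handed in; nothing more can be done
None
```

I pushed the beaker's tray home, then hooked the shut fingertips behind the front lip of the measuring cylinder's tray and drew it out to its stop. I handed the job in at about 14 s; sign-off reports no verdict.

- **Beaker's tray:** it moved about 93 mm, and the force jumped to about 18 N when it met the end of its slide.
- **Cylinder's tray:** the lip moved about 117 mm from where it started, and the force rose to about 26 N at the stop. The pull read about 2 to 3.5 N on the way.
- **Last pictures:** all three glasses stand upright on their trays, the conical flask's tray is shut, and the bystanders and look-alikes look unmoved. I judged that by eye and did not measure each one.
- **Arm at hand-in:** it was raised clear of everything, with the force reading near zero.

No check failed. The top and side cameras put each lip's distance from the robot within about 1 mm of each other. Their readings along the lip differed by up to about 15 mm, probably because the side camera saw only part of each lip.

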